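# Nudge the tablet-card filling guide onto its locating pins

## Task

The white guide plate of the weekly tablet-card filling jig has been set down askew and is riding on top of the grey base's two locating pins. With the fingertips, nudge it across the base until both of its round holes drop over the pins and it lies flat, fully home on the base, then leave it. Push only: do not lift or carry the plate, and leave the bottle, the tape roll and the stamp where they stand.

Things in the scene. Friction and masses are not known exactly. Their poses are not given: they have to be found in the camera images.
- base: fixed grey base of the jig, 176 mm (its x) by 216 mm (its y), flat top face 18 mm above the desk, with 28 shallow 17 mm pockets and two steel pins near its far edge. Origin on the desk under its centre; x points away from the robot (yaw up to 0.25 rad), y left, z up. The seated plate is centred on it and parallel: even margins of 16 mm front and back, 18 mm left and right.
- pin_left (a point): foot of the left pin, on the base's top face: x +42, y +56, z +18 mm in the base's frame. Each pin is 10 mm across for its lowest 5 mm, then tapers to a 3.5 mm tip 11 mm above the base's top face. The plate hides the pins at first; seated, they stand 3 mm proud of it.
- pin_right (a point): foot of the right pin, the same as the left: x +42, y -56, z +18 mm in the base's frame.
- guide: loose white plastic plate, 144 mm (its x) by 180 mm (its y) by 8 mm, 0.2 to 0.4 kg, 28 square openings 16 mm wide. Origin at the centre of its underside, axes as the base's when seated. At first it lies 11 to 21 mm too near the robot, 10 to 28 mm to the left or right, turned up to 0.07 rad, tilted 5 degrees: far part on the pin tips, near edge on the base. It slides with 1 to 4 N.
- hole_left (a point): centre of the plate's left hole (round, 12 mm, in the plain strip along its far edge), at the underside: x +42, y +56, z 0 mm in the plate's frame. A hole finds its tapered pin when within about 4 mm of it; the plate sinks by its own weight once both are found, underside on the base's top face, with 1 mm of play all round.
- hole_right (a point): centre of the plate's right hole, the same: x +42, y -56, z 0 mm in the plate's frame.
- tablet_bottle: amber tablet bottle with a white cap, 44 mm across, 82 mm tall, standing on the desk about 0.25 m to one side of the base; origin at the centre of its underside. Leave it alone.
- tape_roll: roll of medical tape standing on end, 56 mm across its blue end flanges, 76 mm tall, about 0.25 m to the other side of the base (the two change places); origin at the centre of its underside. Leave it alone.
- stamp: black and grey hand stamp, 30 x 50 mm, 54 mm tall, on the desk beyond the far edge of the base; origin at the centre of its underside. Leave it alone.

How it is judged:
At the end, for the whole second after the job is handed in: Both holes of the guide plate lie within 3 mm of their own pins, the plate's underside is within 2.5 mm of the base's top face at both holes and at its centre, it is level within 0.02 rad and at rest, and the bottle, tape roll and stamp are within 20 mm of where they stood (horizontal distance between hole_left and pin_left below 0.003 m and z of each of hole_left, hole_right, guide in the frame of base below 0.0205 m and horizontal distance between hole_right and pin_right below 0.003 m and angle between guide's own z axis and vertical below 0.02 rad and linear speed of guide below 0.01 m/s and distance of each of tablet_bottle, tape_roll, stamp from where it was at the start of the episode below 0.02 m); the robot touches nothing.
It fails at once if the guide plate is lifted or carried (a hole or the middle of the plate rises 9 mm or more above where it lay on the pins) (height (world z) of any of hole_left, hole_right above 0.038 m or height (world z) of guide above 0.034 m).
It fails at once if the guide plate is tipped up by more than 0.2 rad (angle between guide's own z axis and vertical above 0.2 rad).
It fails at once if the guide plate is shoved with the arm or the gripper's body instead of the fingers (contact force between the arm and guide above 3 N).
It fails at once if the bottle, the tape roll or the stamp is moved more than 20 mm or knocked over (distance of any of tablet_bottle, tape_roll, stamp from where it was at the start of the episode above 0.02 m or angle between any of tablet_bottle, tape_roll, stamp's own z axis and vertical above 0.4 rad).
It also fails if it takes over 54 s, if anything falls off the work surface, if the arm or the gripper's body presses on something with over 40 N, if the wrist force passes 120 N, or if a joint passes its speed limit or range.

## Robot

A 7-joint arm with a two-finger parallel gripper is mounted at the origin on the work surface. World frame = base frame: x ahead of the robot, y to its left, z up, the work surface at z = 0. Lengths are in m, angles in rad, forces in N, time in s.
With the tool pointing down it reaches from about 0.4 to 0.85 m from the base axis. Payload 10.4 kg.
Tool frame: the origin (TCP) lies on the mounting face of the last link; the fingertips stand 173 mm ahead of it and the grasp point (between the pads) lies 155 mm ahead of it; z points along the fingers, y is the direction in which the jaws open and shut (so a half turn about z gives the same grasp; the last joint's range is limited). The gripper opens to 85 mm and grips with 20 to 120 N. Pads are 22 mm wide; open, the fingers measure 114 mm over their backs; the gripper's body (76 mm by 85 mm) begins 54 mm behind the grasp point. The pads swing forward as they close: fully open they stand 13 mm farther back than shut.
Start: joints at [-1.145, 0.332, -0.065, 1.46, 0.022, 1.35, -0.088], TCP at [0.271, 0.563, 0.405] pointing down, gripper open.
Joint ranges: [-2.6, 2.6], [-0.5, 2.12], [-1.47, 1.34], [0.16, 2.42], [-1.27, 4.41], [0.06, 2.06], [-2.6, 2.6]. Speed limits (rad/s): [2.22, 2.22, 2.79, 2.79, 3.14, 3.14, 3.14].

## Interface

Orientations are given as a unit quaternion [w, x, y, z].
In Python, from cell import readout, cams, job_done gives the robot as it stands.
- The arm moves only by the shell command python3 -m creep 'ROWS'. ROWS is JSON, one flat list of numbers, 7 for each row, row after row: the shift along the world's x, y, z scaled (see below), then the turn, a rotation vector about the world's x, y, z scaled (see below), then the opening, from 0 (shut) to 1 (fully open). A call has 1 to 10 rows; each row shifts and turns the commanded pose from where the row before left it; what a row does not reach is not made up. The controller multiplies each number of a shift by 30 mm and each number of a turn by 0.08 rad. A row lasts 1/12 s, in which the tool goes at most 41.7 mm and 7.16 degrees, less where a joint would pass 70% of its speed; a pose out of reach is approached as far as the arm can. A call with a number of a shift or a turn outside -1 to 1 is refused whole. A call with a gripper value outside its range is refused whole. The fingers move at their own pace and stop on an object; the grip force is fixed at half the most. Time passes only in rows, so rows that do not move let the fingers close. It gives the time, the measured TCP pose, the force and the opening at its end, in the units of the state.
- readout.get_state(): the state, without advancing time (a new reading comes with each control period).
- cams.snapshot(name): name is "scene" or "top"; returns the picture (384x512x3 uint8, red, green, blue); there is no depth.
- cams.camera_model(name): a dict with "fx", "fy", "cx", "cy" (pixels), "xyz" and "attitude" of the camera in the world. Camera axes: x right, y up, looking along -z (the intrinsics and any distortion apply to the point x, -y, -z); pixel columns grow to the right and rows downward; lengths in m; the calibration is good to about 2 mm. A picture is of the moment at which its call begins. camera_model takes no time and is no camera call.
- job_done(): hands the job in, once; it reports no verdict.
The state is a dict: "time": time; "q": joint angles; "joint_velocities": joint speeds; "joint_torque": joint torques, N m; "ee_pos": TCP position; "tool_rot": TCP orientation; "force": force on the tool from outside, world axes, zero at the start; "moment": the same for the moment, N m; "width": opening from 0.0 (shut) to 1.0 (fully open).
Only numpy, scipy, OpenCV 4.12 (cv2) and the standard library are available. Lean on these libraries where they do the work, as an engineer would, in place of code of your own. Each camera call takes 0.05 s, during which the arm holds its last target.

## Working session

There is one attempt and no reset: what is moved stays moved. The work goes in short steps, Python scripts to look and compute and a shell command to move; the robot and the scene stay as the last step left them, time stands still between calls to the robot, and variables do not carry over. Pictures are saved under pics/ and viewed, and the job is handed in when it is done.

```bash
ls; mkdir -p pics
python3 - <<'E'
from cell import readout,cams
import cv2
for n in("scene","top"):
    im=cams.snapshot(n); cv2.imwrite(f"pics/{n}0.png",im[:,:,::-1]); print(n,cams.camera_model(n))
print(readout.get_state())
E
```

```text
pics
scene {'fx': 394.362129711953, 'fy': 394.362129711953, 'cx': 262.62397656691206, 'cy': 190.45817795766965, 'xyz': array([ 1.11301748, -0.21271039,  0.67030643]), 'attitude': array([0.81264804, 0.29185586, 0.1745711 , 0.47323171])}
top {'fx': 449.85390886767703, 'fy': 449.85390886767703, 'cx': 263.9391810665708, 'cy': 184.64361819388128, 'xyz': array([0.59092513, 0.04189031, 1.26705123]), 'attitude': array([ 0.70738531,  0.01960855, -0.02384617, -0.70615358])}
{'time': 0.1, 'q': array([-1.14458806,  0.33279212, -0.06469929,  1.46085163,  0.02159825,
        1.34989221, -0.08849986]), 'joint_velocities': array([ 0.00102323, -0.00076669, -0.00019542, -0.00193181, -0.00149494,
        0.0001055 ,  0.00141879]), 'joint_torque': array([ 2.04422351e-03, -6.26748919e+01,  4.94826841e-02, -3.92427135e+01,
        1.62609533e-02,  6.98826989e-03,  3.60940717e-07]), 'ee_pos': array([0.27112661, 0.5630028 , 0.40400841]), 'tool_rot': array([-1.11991066e-04,  2.22516573e-01,  9.74928708e-01, -6.13865378e-04]), 'force': array([-0.39768085, -0.75746567,  0.56510462]), 'moment': array([ 0.00010001, -0.01449478,  0.01459232]), 'width': 1.0017248474746152}
```

View pics/scene0.png

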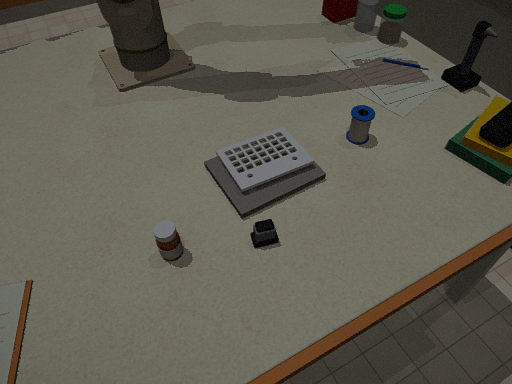

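View pics/top0.png

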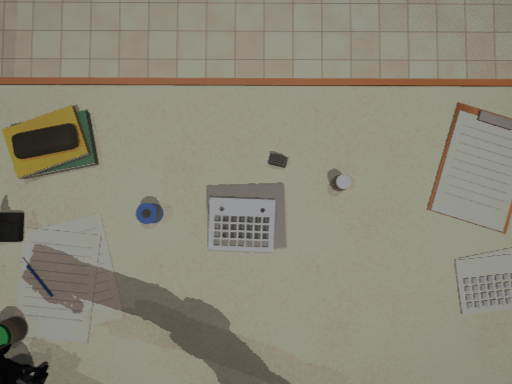

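Run:
```python
import cv2
a=cv2.imread("pics/top0.png")[170:265,195:300]; cv2.imwrite("pics/tc.png",cv2.resize(a,None,fx=7,fy=6.3*10/9*0.9,interpolation=cv2.INTER_CUBIC))
a=cv2.imread("pics/scene0.png")[115:220,195:335]; cv2.imwrite("pics/sc.png",cv2.resize(a,None,fx=5.5,fy=5.5,interpolation=cv2.INTER_CUBIC))
```

```text
(no output)
```

View pics/tc.png

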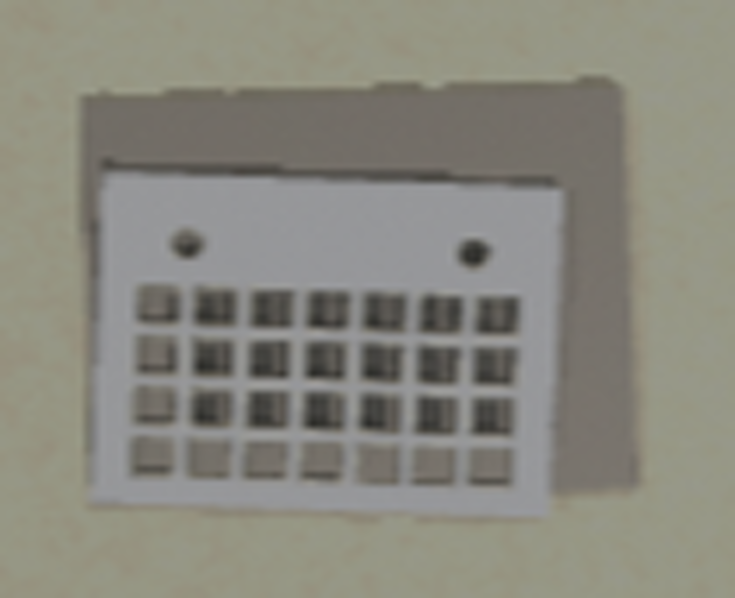

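View pics/sc.png

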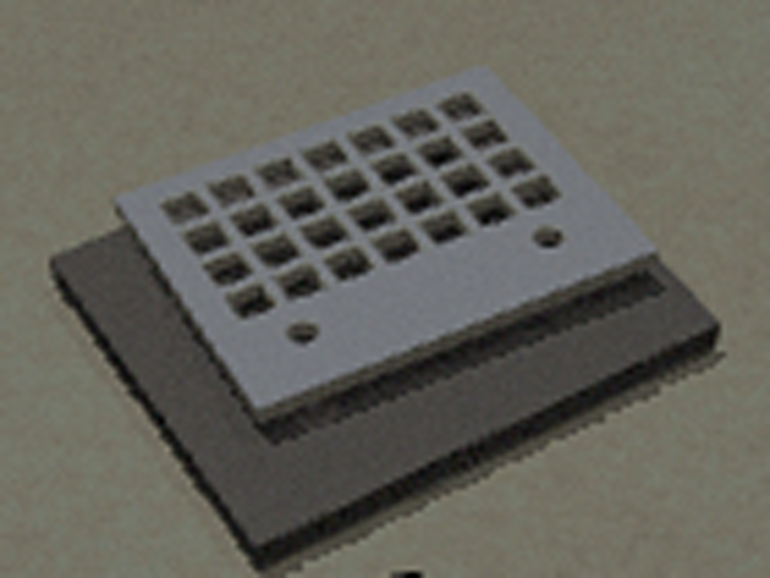

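```bash
cat > h.py <<'E'
import numpy as np,cv2
from cell import readout,cams
from scipy.spatial.transform import Rotation as R
from scipy.optimize import least_squares
from scipy.ndimage import map_coordinates
M={n:cams.camera_model(n) for n in("top","scene")}
def proj(n,P):
    m=M[n];w,x,y,z=m["attitude"];r=R.from_quat([x,y,z,w])
    c=r.inv().apply(np.atleast_2d(P)-m["xyz"]);d=-c[:,2]
    return np.c_[m["fx"]*c[:,0]/d+m["cx"],-m["fy"]*c[:,1]/d+m["cy"]]
BX,BY,H=.088,.108,.018
def basept(b,P):
    P=np.atleast_2d(P);return R.from_euler('z',b[2]).apply(P)+[b[0],b[1],0]
def platept(b,g,P):
    # g: x,y,yaw,pitch(up at far), z of centre over top, roll ; in base frame
    r=R.from_euler('ZYX',[g[2],-g[3],g[5]])
    return basept(b,r.apply(np.atleast_2d(P))+[g[0],g[1],H+g[4]])
def seg(a,b,n=24):
    t=np.linspace(.06,.94,n)[:,None];return np.array(a)*(1-t)+np.array(b)*t
def edges(pl):
    if pl: X,Y,Z=.072,.09,.008
    else: X,Y,Z=BX,BY,H
    c=[(X,Y,Z),(X,-Y,Z),(-X,-Y,Z),(-X,Y,Z)]
    return {k:seg(c[i],c[(i+1)%4]) for i,k in enumerate(("far","right","near","left"))}
def gray(im): return im.astype(float).mean(2)
def normoff(g,uv,sgnpol,w):
    # signed offset of strongest edge of the given polarity along normal (per edge)
    t=uv[-1]-uv[0];t/=np.linalg.norm(t);nrm=np.array([-t[1],t[0]])
    s=np.arange(-w,w+.01,.25)
    q=uv[:,None]+s[None,:,None]*nrm
    f=lambda q:map_coordinates(g,[q[...,1],q[...,0]],order=1,mode='nearest')
    p=f(q)
    k=np.array([1,1,1,0,-1,-1,-1])/3.
    k=k  # convolve gradient
    d=np.array([np.convolve(r,k,'same') for r in p])
    d[:,:4]=0;d[:,-4:]=0
    d=d*sgnpol
    i=d.argmax(1);ok=d[np.arange(len(d)),i]>6
    off=np.zeros(len(d))
    for j in range(len(d)):
        a=max(i[j]-3,0);ww=np.clip(d[j,a:i[j]+4],0,None);off[j]=(ww*s[a:i[j]+4]).sum()/max(ww.sum(),1e-9)
    return off,nrm,ok
def fit(ims,b,g,use,freeb=True,gfree=(0,1,2),ws=(8,4,2.5,2.5,2.5),verbose=True):
    # use: list of (cam,'b'/'g',edge,polarity)
    b=np.array(b,float);g=np.array(g,float);gfree=list(gfree)
    G={n:cv2.GaussianBlur(gray(ims[n]),(0,0),.6) for n in ims};E={'b':edges(0),'g':edges(1)}
    W=lambda o,e,b,g: basept(b,E['b'][e]) if o=='b' else platept(b,g,E['g'][e])
    for w in ws:
        obs=[]
        for n,o,e,p in use:
            uv=proj(n,W(o,e,b,g));off,nr,ok=normoff(G[n],uv,p,w)
            if ok.sum()>4:
                med=np.median(off[ok]); 
                obs.append((n,o,e,uv+off[:,None]*nr,nr,ok))
        nb=3 if freeb else 0
        def un(v):
            gg=g.copy();gg[gfree]=v[nb:];return (v[:3] if freeb else b),gg
        def res(v):
            bb,gg=un(v);return np.concatenate([((proj(n,W(o,e,bb,gg))-q)@nr)[ok] for n,o,e,q,nr,ok in obs])
        v0=np.r_[b,g[gfree]] if freeb else g[gfree]
        s=least_squares(res,v0,loss='soft_l1',f_scale=.4,x_scale=np.full(len(v0),.01));b,g=map(np.array,un(s.x))
    if verbose:
        for n,o,e,q,nr,ok in obs:
            r=((proj(n,W(o,e,b,g))-q)@nr)[ok];print(n,o,e,ok.sum(),"med %.2f std %.2f"%(np.median(r),r.std()))
        print("base",b.round(4),"guide rel",g.round(4))
        holes(b,g)
    return b,g
def holes(b,g):
    for y,k in((.056,'L'),(-.056,'R')):
        h=platept(b,g,[.042,y,0])[0];p=basept(b,[.042,y,H])[0]
        hb=R.from_euler('z',-b[2]).apply(h-p)
        print(k,"hole",h.round(4),"need(base frame) mm",(-hb*1e3).round(1),"world",((p-h)*1e3).round(1))
def draw(im,n,b,g,fn,box,sc):
    x0,y0,x1,y1=box;o=cv2.resize(im[y0:y1,x0:x1,::-1],None,fx=sc,fy=sc,interpolation=cv2.INTER_CUBIC)
    for k,e in list(edges(0).items()):
        for q in proj(n,basept(b,e)): cv2.circle(o,tuple(int(v) for v in (q+.5-[x0,y0])*sc),1,(0,0,255),-1)
    for k,e in list(edges(1).items()):
        for q in proj(n,platept(b,g,e)): cv2.circle(o,tuple(int(v) for v in (q+.5-[x0,y0])*sc),1,(0,255,0),-1)
    for y in(.056,-.056):
        q=proj(n,platept(b,g,[.042,y,.008]))[0];cv2.circle(o,tuple(int(v) for v in (q+.5-[x0,y0])*sc),2,(0,255,255),-1)
        q=proj(n,basept(b,[.042,y,H+.011]))[0];cv2.circle(o,tuple(int(v) for v in (q+.5-[x0,y0])*sc),2,(0,0,255),-1)
    cv2.imwrite(fn,o)
# polarity: + = outward side?  set so that sign computed automatically
USE0=[("top",'b','far',0),("top",'b','right',0),("top",'g','far',1),("top",'g','right',1),("top",'g','near',1),("top",'g','left',1),
 ("scene",'b','right',0),("scene",'g','right',1),("scene",'g','near',1),("scene",'g','left',1),("scene",'g','far',1)]
def pol(use,b,g):
    """bright side: guide is brighter inside (1), base darker inside (0)"""
    out=[]
    for n,o,e,bright in use:
        P=basept(b,edges(0)[e]) if o=='b' else platept(b,g,edges(1)[e])
        uv=proj(n,P);c=proj(n,basept(b,[0,0,H]) if o=='b' else platept(b,g,[0,0,.008]))[0]
        t=uv[-1]-uv[0];nr=np.array([-t[1],t[0]]);inward=np.sign((c-uv.mean(0))@nr)
        out.append((n,o,e,inward*(1 if bright else -1)))
    return out
E
python3 - <<'E'
from h import *
ims={n:cv2.imread(f"pics/{n}0.png")[:,:,::-1] for n in("top","scene")}
# backproject rough corners in top view
m=M["top"]
def bp(u,v,z):
    w,x,y,q=m["attitude"];d=R.from_quat([x,y,q,w]).apply([(u-m["cx"])/m["fx"],-(v-m["cy"])/m["fy"],-1]);return m["xyz"]+d*(z-m["xyz"][2])/d[2]
f=lambda c,z:bp(195+c[0]/7-.4,170+c[1]/6.3-.4,z)
FL,FR,NR=[f(c,.018) for c in((83,96),(622,84),(637,488))]
print(FL,FR,NR); yaw=np.arctan2(*(FL-FR)[:2])*-1; c=(FL+NR)/2
b=[c[0],c[1],yaw]
C=np.mean([f(c,.032) for c in((103,172),(562,187),(547,515),(92,500))],0);d=f((103,172),.04)-f((562,187),.04)
gy=-np.arctan2(*d[:2]); r=R.from_euler('z',-yaw).apply([C[0]-c[0],C[1]-c[1],0])
g=[r[0],r[1],gy-yaw,np.radians(5),.0063,0];print(b,g)
u=pol(USE0,b,g)
b,g=fit(ims,b,g,u)
print('all free');b2,g2=fit(ims,b,g,u,gfree=(0,1,2,3,4,5),ws=(2.5,2.5,2))
draw(ims["top"],"top",b,g,"pics/o_top0.png",(195,170,300,265),7);draw(ims["scene"],"scene",b,g,"pics/o_sc0.png",(195,115,335,220),5.5)
for n,box in(("stamp",(278,159)),("bottle",(341,182)),("tape",(148,213))):print(n,bp(*box,.05))
E
```

```text
[0.66695129 0.19424283 0.018     ] [ 0.67267503 -0.01985582  0.018     ] [ 0.49537563 -0.0255733   0.018     ]
[np.float64(0.5811634572189737), np.float64(0.08433476491357116), np.float64(0.02672779870813143)] [np.float64(-0.02194247695285672), np.float64(0.012872541893253424), np.float64(-0.06128298956208665), np.float64(0.08726646259971647), 0.0063, 0]
top b far 24 med -0.01 std 0.30
top b right 24 med -0.91 std 0.07
top g far 24 med -0.25 std 0.13
top g right 24 med -0.04 std 0.12
top g near 24 med -0.11 std 0.13
top g left 24 med -0.41 std 0.29
scene b right 24 med 0.48 std 0.19
scene g right 24 med -0.03 std 0.24
scene g near 8 med 0.22 std 0.19
scene g far 24 med 0.02 std 0.15
base [0.5839 0.0816 0.035 ] guide rel [-0.0243  0.0158 -0.0698  0.0873  0.0063  0.    ]
L hole [0.6028 0.1511 0.028 ] need(base frame) mm [ 20.7 -12.7 -10. ] world [ 21.1 -12.  -10. ]
R hole [0.5989 0.0391 0.028 ] need(base frame) mm [ 28.5 -13.  -10. ] world [ 28.9 -12.  -10. ]
all free
top b far 24 med 0.00 std 0.26
top b right 24 med -0.66 std 0.03
top g far 24 med -0.24 std 0.13
top g right 24 med -0.03 std 0.12
top g near 24 med -0.22 std 0.12
top g left 24 med -0.36 std 0.23
scene b right 24 med 0.39 std 0.11
scene g right 24 med -0.04 std 0.21
scene g near 8 med 0.12 std 0.19
scene g far 24 med 0.00 std 0.15
base [0.5839 0.0816 0.0347] guide rel [-0.0244  0.0158 -0.0686  0.0839  0.0062 -0.0016]
L hole [0.6027 0.1511 0.0276] need(base frame) mm [ 20.8 -12.8  -9.6] world [ 21.2 -12.1  -9.6]
R hole [0.5989 0.0392 0.0278] need(base frame) mm [ 28.5 -13.1  -9.8] world [ 28.9 -12.1  -9.8]
stamp [ 0.73580488 -0.00349507  0.05      ]
bottle [ 0.67342445 -0.17451474  0.05      ]
tape [0.58863706 0.34710234 0.05      ]
```

View pics/o_top0.png

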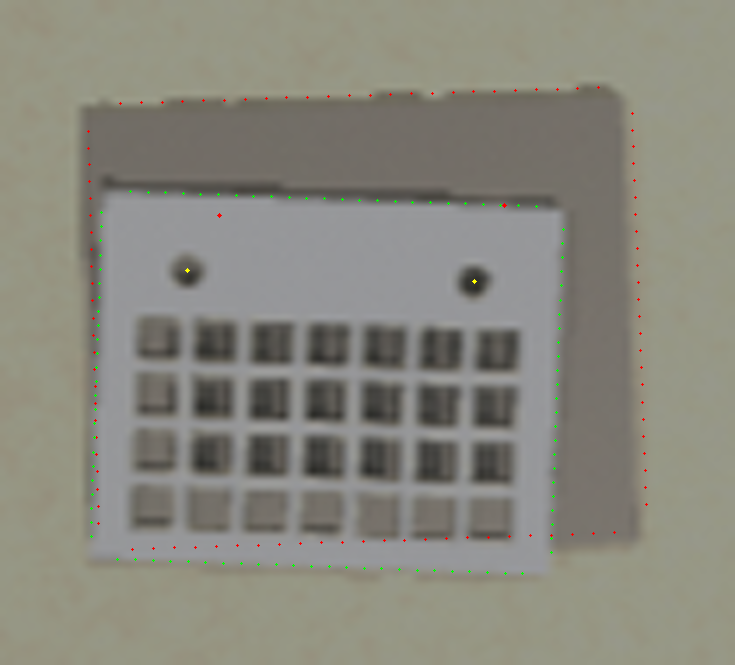

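View pics/o_sc0.png

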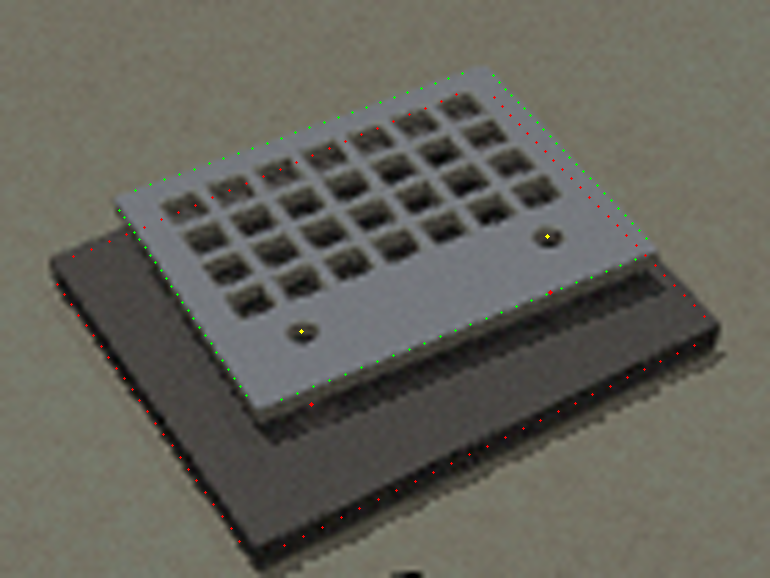

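```bash
python3 - <<'E'
s=open('h.py').read()
s=s.replace("for n,o,e,p in use:\n            uv=proj(n,W(o,e,b,g));off,nr,ok=normoff(G[n],uv,p,w)","for n,o,e,p,lo,hi in use:\n            uv=proj(n,W(o,e,b,g));off,nr,ok=normoff(G[n],uv,p,w)\n            tt=np.linspace(.06,.94,len(uv));ok=ok&(tt>=lo)&(tt<=hi)")
s=s.replace("if ok.sum()>4","if ok.sum()>1")
i=s.index("USE0=");j=s.index("def pol")
s=s[:i]+'''GU=[(n,'g',e,1,0,1) for n in("top","scene") for e in("far","right","near","left")]
# edges run far: L->R, right: far->near, near: R->L, left: near->far
USE0=[("top",'b','far',0,0,1),("top",'b','right',0,0,1),("top",'b','near',0,0,.14),("top",'b','left',0,.78,1),
 ("scene",'b','right',1,0,1),("scene",'b','far',1,0,1),("scene",'b','left',0,.8,1),("scene",'b','near',0,0,.15)]+GU
'''+s[j:]
s=s.replace("for n,o,e,bright in use","for n,o,e,bright,lo,hi in use").replace("inward*(1 if bright else -1))","inward*(1 if bright else -1),lo,hi)")
s=s.replace(">6\n",">4\n")
open('h.py','w').write(s)
E
cat > f0.py <<'E'
from h import *
ims={n:cv2.imread(f"pics/{n}0.png")[:,:,::-1] for n in("top","scene")}
b=[.582,.0845,.0285];g=[-.021,.013,-.062,.087,.0063,0]
u=pol(USE0,b,g)
b,g=fit(ims,b,g,u,ws=(3,2.5,2,2))
print("top only");fit(ims,b,g,[q for q in u if q[0]=="top"],ws=(2.5,2,2))
print("scene only");fit(ims,b,g,[q for q in u if q[0]=="scene"],ws=(2.5,2,2))
draw(ims["top"],"top",b,g,"pics/o_top1.png",(195,170,300,265),7);draw(ims["scene"],"scene",b,g,"pics/o_sc1.png",(195,115,335,220),5.5)
E
python3 f0.py
```

```text
top b far 24 med 0.69 std 0.07
top b right 24 med 0.26 std 0.14
top b near 3 med 0.64 std 0.06
top b left 5 med 0.22 std 0.12
scene b right 24 med -0.14 std 0.10
scene b far 24 med -0.38 std 0.10
scene b left 4 med 0.02 std 0.02
scene b near 3 med 0.38 std 0.06
top g far 24 med -0.22 std 0.12
top g right 24 med -0.01 std 0.12
top g near 24 med -0.18 std 0.11
top g left 24 med -0.42 std 0.23
scene g far 24 med 0.05 std 0.14
scene g right 24 med 0.00 std 0.21
scene g near 23 med 0.22 std 0.18
scene g left 22 med 0.27 std 0.13
base [0.5806 0.0854 0.0306] guide rel [-0.0212  0.0121 -0.0656  0.087   0.0063  0.    ]
L hole [0.6027 0.1513 0.0279] need(base frame) mm [17.8 -9.2 -9.9] world [18.1 -8.7 -9.9]
R hole [0.5988 0.0394 0.0279] need(base frame) mm [25.2 -9.5 -9.9] world [25.4 -8.7 -9.9]
top only
top b far 24 med 0.01 std 0.26
top b right 24 med 0.02 std 0.15
top b near 3 med 0.72 std 0.01
top b left 5 med 0.23 std 0.08
top g far 24 med -0.23 std 0.13
top g right 24 med -0.24 std 0.11
top g near 24 med -0.18 std 0.13
top g left 24 med -0.30 std 0.24
base [0.5835 0.0848 0.0355] guide rel [-0.0241  0.0123 -0.0689  0.087   0.0063  0.    ]
L hole [0.6026 0.1508 0.0279] need(base frame) mm [20.5 -9.3 -9.9] world [20.8 -8.5 -9.9]
R hole [0.5989 0.0389 0.0279] need(base frame) mm [28.2 -9.5 -9.9] world [28.5 -8.5 -9.9]
scene only
scene b right 24 med -0.03 std 0.09
scene b far 24 med 0.00 std 0.14
scene b left 4 med -0.01 std 0.11
scene b near 3 med 0.04 std 0.10
scene g far 24 med 0.22 std 0.16
scene g right 24 med 0.21 std 0.21
scene g near 23 med 0.23 std 0.18
scene g left 22 med 0.23 std 0.18
base [0.5795 0.0856 0.0314] guide rel [-0.0202  0.0122 -0.0679  0.087   0.0063  0.    ]
L hole [0.6028 0.1516 0.0279] need(base frame) mm [16.6 -9.3 -9.9] world [16.9 -8.7 -9.9]
R hole [0.5987 0.0397 0.0279] need(base frame) mm [24.2 -9.5 -9.9] world [24.5 -8.8 -9.9]
```

View pics/o_top1.png

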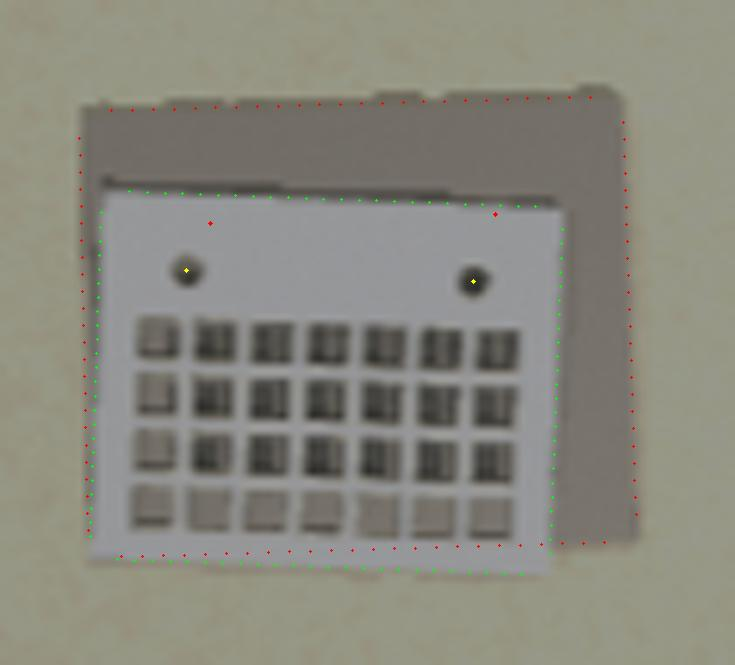

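View pics/o_sc1.png

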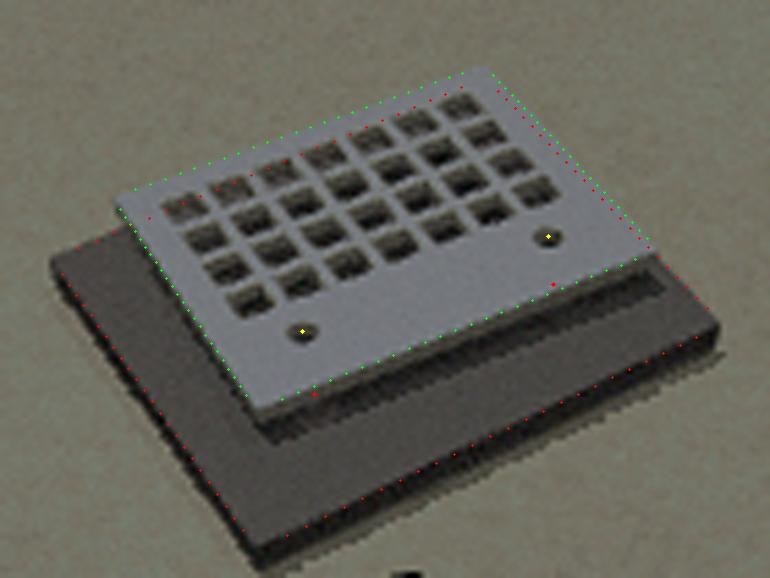

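```bash
sed -i 's/^u=pol(USE0,b,g)/u=[q for q in pol(USE0,b,g) if q[:3]!=("top","b","far")]/' f0.py; python3 f0.py | grep -v -e med
```

```text
base [0.5794 0.0853 0.0325] guide rel [-0.0201  0.0122 -0.0674  0.087   0.0063  0.    ]
L hole [0.6027 0.1513 0.0279] need(base frame) mm [16.6 -9.2 -9.9] world [16.9 -8.7 -9.9]
R hole [0.5988 0.0394 0.0279] need(base frame) mm [24.1 -9.5 -9.9] world [24.4 -8.7 -9.9]
top only
base [0.5766 0.0845 0.0432] guide rel [-0.0171  0.0126 -0.0766  0.087   0.0063  0.    ]
L hole [0.6026 0.1508 0.0279] need(base frame) mm [13.1 -9.2 -9.9] world [13.5 -8.6 -9.9]
R hole [0.5989 0.0389 0.0279] need(base frame) mm [21.7 -9.5 -9.9] world [22.1 -8.6 -9.9]
scene only
base [0.5795 0.0856 0.0315] guide rel [-0.0202  0.0122 -0.0679  0.087   0.0063  0.    ]
L hole [0.6028 0.1516 0.0279] need(base frame) mm [16.6 -9.3 -9.9] world [16.9 -8.7 -9.9]
R hole [0.5987 0.0397 0.0279] need(base frame) mm [24.2 -9.5 -9.9] world [24.5 -8.8 -9.9]
```

```bash
python3 -m creep '[0.9,-0.9,0,0,0,-1,1, 0.9,-0.9,0,0,0,-1,1, 0.9,-0.9,0,0,0,-1,1, 0.9,-0.9,0,0,0,-1,1, 0.9,-0.9,0,0,0,-1,1, 0.9,-0.9,0,0,0,-1,1, 0.9,-0.9,0,0,0,-1,1, 0.9,-0.9,0,0,0,-1,1, 0.9,-0.9,0,0,0,-1,1, 0.9,-0.9,0,0,0,-1,1]'
cat > st.py <<'E'
from h import *
s=readout.get_state();w,x,y,z=s["tool_rot"];r=R.from_quat([x,y,z,w]).as_matrix()
print("t",s["time"],"pos",s["ee_pos"].round(4),"jaw deg",np.degrees(np.arctan2(r[1,1],r[0,1])).round(2),"zaxis",r[:,2].round(3),"F",s["force"].round(2),"w",s["width"])
b=np.array([.5795,.0855,.0315]);p=R.from_euler('z',-b[2]).apply(s["ee_pos"]-[b[0],b[1],0]);print("in base",p.round(4))
E
python3 st.py
```

```text
time: 0.93
ee_pos: [0.5421, 0.2916, 0.4045]
tool_rot: [-0.0, 0.586, 0.81, -0.0]
force: [0.5, -0.0, -0.7]
width: 0.999
t 0.9333 pos [0.5421 0.2916 0.4045] jaw deg 18.23 zaxis [-0. -0. -1.] F [ 0.52 -0.04 -0.69] w 0.9989602616752743
in base [-0.0309  0.2071  0.4045]
```

```bash
python3 -m creep '[0.1,-0.45,-1,0,0,-0.72,1, 0.1,-0.45,-1,0,0,-0.72,1, 0.1,-0.45,-1,0,0,-0.72,1, 0.1,-0.45,-1,0,0,-0.72,1, 0.1,-0.45,-1,0,0,-0.72,1, 0,0,-1,0,0,0,1, 0,0,0,0,0,0,1,0,0,0,0,0,0,1]';python3 st.py
python3 - <<'E'
from h import *
im=cams.snapshot("scene");cv2.imwrite("pics/s2.png",cv2.resize(im[80:240,180:400,::-1],None,fx=3.6,fy=3.6))
s=readout.get_state()["ee_pos"]
# project points along tool axis offset of far finger
for L in(.155,.160,.173):print(L,((proj("scene",s+[x,0,-L])[0]-[180,80])*3.6).round() if 0 else [((proj("scene",s+[x,0,-L])[0]-[180,80])*3.6).round() for x in(-.057,.057)])
E
```

```text
time: 1.6
ee_pos: [0.5556, 0.2257, 0.2238]
tool_rot: [-0.001, 0.695, 0.719, -0.002]
force: [-0.1, -0.3, 1.3]
width: 1.002
t 1.6 pos [0.5556 0.2257 0.2238] jaw deg 1.98 zaxis [-0.003 -0.001 -1.   ] F [-0.12 -0.34  1.31] w 1.00172128371127
in base [-0.0195  0.1409  0.2238]
0.155 [array([426., 105.]), array([526., 207.])]
0.16 [array([426., 111.]), array([526., 213.])]
0.173 [array([425., 127.]), array([523., 229.])]
```

View pics/s2.png

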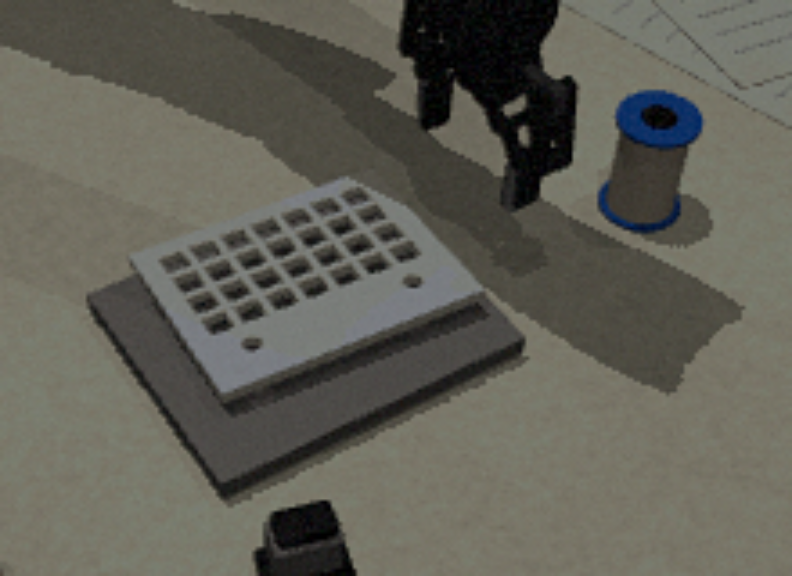

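```bash
python3 -m creep '[0,0,-0.7,0,0,0,1, 0,0,-0.71,0,0,0,1, 0.01,-0.3,0,0,0,0,1, 0.01,-0.3,0,0,0,0,1, 0,0,0,0,0,0,1]';python3 st.py; python3 -m creep '[0,-0.13,0,0,0,0,1, 0,-0.13,0,0,0,0,1, 0.01,-0.13,0,0,0,0,1, 0.01,-0.1,0,0,0,0,1,0,0,0,0,0,0,1]';python3 st.py
```

```text
time: 2.07
ee_pos: [0.558, 0.2052, 0.1847]
tool_rot: [0.001, 0.696, 0.718, 0.001]
force: [1.1, -1.0, 0.5]
width: 1.002
t 2.0667 pos [0.558  0.2052 0.1847] jaw deg 1.81 zaxis [ 0.003 -0.    -1.   ] F [ 1.06 -1.05  0.48] w 1.0022087293863529
in base [-0.0178  0.1203  0.1847]
time: 2.48
ee_pos: [0.5576, 0.1922, 0.1828]
tool_rot: [0.0, 0.695, 0.719, 0.0]
force: [-0.7, 0.6, -0.1]
width: 0.997
t 2.4833 pos [0.5576 0.1922 0.1828] jaw deg 1.91 zaxis [ 0.  0. -1.] F [-0.65  0.63 -0.12] w 0.9972636846971273
in base [-0.0186  0.1074  0.1828]
```

```bash
cat > look.py <<'E'
import sys
from h import *
k=sys.argv[1]
im=cams.snapshot("scene");cv2.imwrite(f"pics/s{k}.png",cv2.resize(im[100:240,180:360,::-1],None,fx=4.2,fy=4.2,interpolation=cv2.INTER_CUBIC));np.save("pics/s.npy",im)
im=cams.snapshot("top");cv2.imwrite(f"pics/t{k}.png",cv2.resize(im[170:265,190:300,::-1],None,fx=6,fy=6,interpolation=cv2.INTER_CUBIC));np.save("pics/t.npy",im)
E
python3 look.py 3
```

```text
(no output)
```

View pics/s3.png

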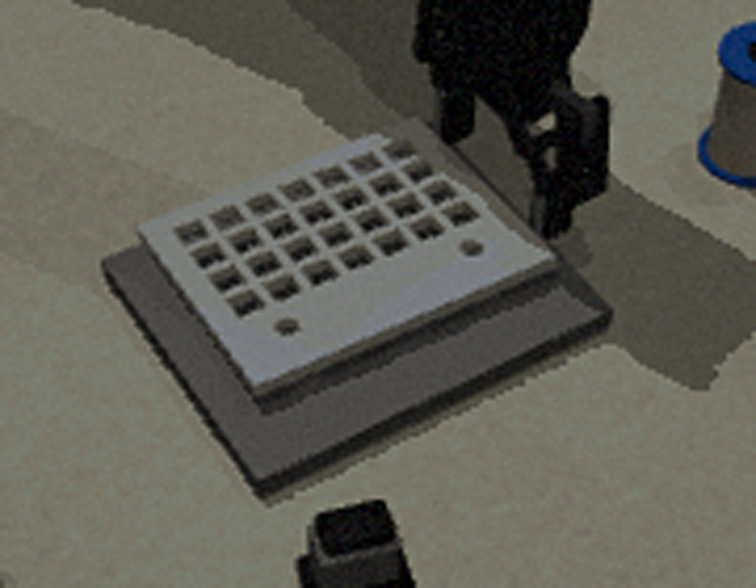

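View pics/t3.png

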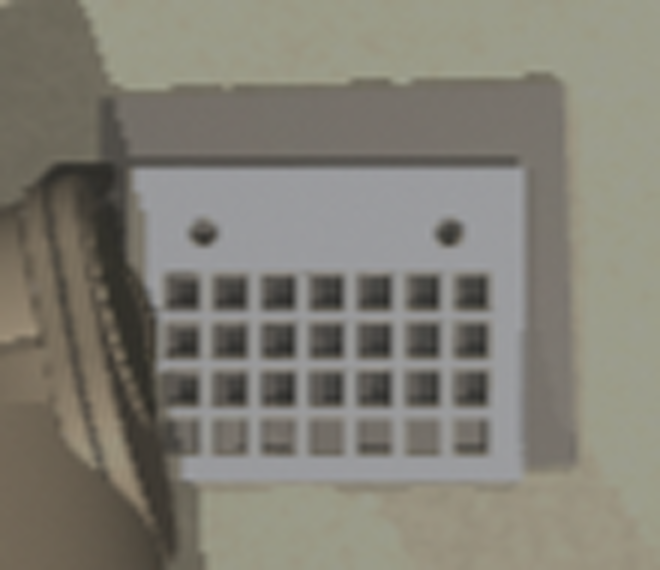

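```bash
cat > gf.py <<'E'
import sys
from h import *
ims={"scene":np.load("pics/s.npy"),"top":np.load("pics/t.npy")}
b=np.array([.5795,.0855,.0318]);g=eval(sys.argv[1])
lo=float(sys.argv[2]) if len(sys.argv)>2 else .15
ed=sys.argv[3].split(',') if len(sys.argv)>3 else ["far","right","near"]
use=[(n,'g',e,1,lo if e=='far' else 0,1-lo if e=='near' else 1) for n in("top","scene") for e in ed]
u=pol(use,b,g)
b,g=fit(ims,b,g,u,freeb=False,ws=(6,3,2,2))
draw(ims["top"],"top",b,g,"pics/o_top.png",(190,170,300,265),6);draw(ims["scene"],"scene",b,g,"pics/o_sc.png",(180,100,360,240),4.2)
E
python3 gf.py "[-.02,.004,-.03,.087,.0063,0]"
```

```text
top g far 21 med -0.24 std 0.02
top g right 24 med 0.03 std 0.16
top g near 21 med -0.26 std 0.10
scene g far 21 med 0.03 std 0.13
scene g right 24 med 0.00 std 0.15
scene g near 14 med 0.23 std 0.16
base [0.5795 0.0855 0.0318] guide rel [-0.0186  0.0046 -0.0327  0.087   0.0063  0.    ]
L hole [0.6027 0.1455 0.0279] need(base frame) mm [16.9 -3.2 -9.9] world [17.  -2.6 -9.9]
R hole [0.6026 0.0335 0.0279] need(base frame) mm [20.6 -3.2 -9.9] world [20.7 -2.6 -9.9]
```

View pics/o_top.png

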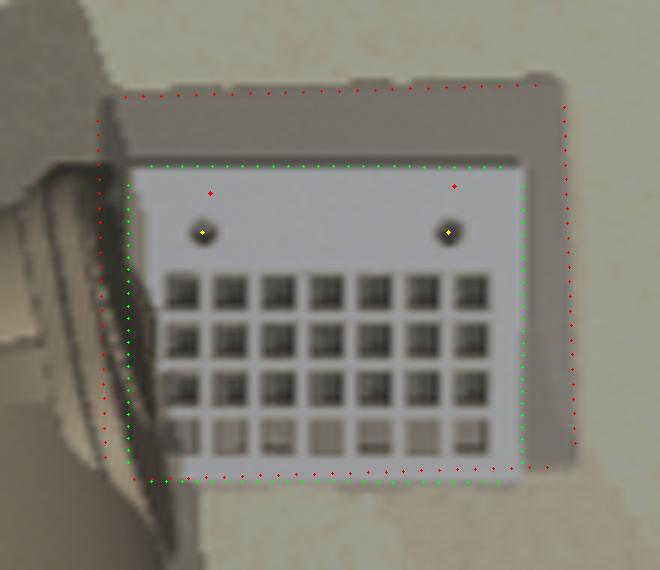

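```bash
python3 -m creep '[0.005,-0.08,-0.02,0,0,0,1, 0,-0.08,-0.02,0,0,0,1, 0.005,-0.07,0,0,0,0,1,0,0,0,0,0,0,1,0,0,0,0,0,0,1]';python3 st.py; python3 look.py 4;python3 gf.py "[-.0186,.001,-.01,.087,.0063,0]" .25
```

```text
time: 3.0
ee_pos: [0.5577, 0.1856, 0.1812]
tool_rot: [0.0, 0.695, 0.719, -0.0]
force: [-0.9, -0.3, 0.3]
width: 1.005
t 3.0 pos [0.5577 0.1856 0.1812] jaw deg 1.93 zaxis [ 0. -0. -1.] F [-0.88 -0.33  0.28] w 1.0046261346488499
in base [-0.0186  0.1008  0.1812]
top g far 19 med -0.22 std 0.14
top g right 24 med 0.01 std 0.11
top g near 19 med -0.23 std 0.08
scene g far 19 med 0.01 std 0.15
scene g right 24 med -0.02 std 0.16
scene g near 14 med 0.23 std 0.17
base [0.5795 0.0855 0.0318] guide rel [-0.0174 -0.0012 -0.0057  0.087   0.0063  0.    ]
L hole [0.6025 0.1408 0.0279] need(base frame) mm [17.3  1.5 -9.9] world [17.2  2.  -9.9]
R hole [0.6054 0.0288 0.0279] need(base frame) mm [17.9  1.5 -9.9] world [17.9  2.  -9.9]
```

View pics/o_top.png

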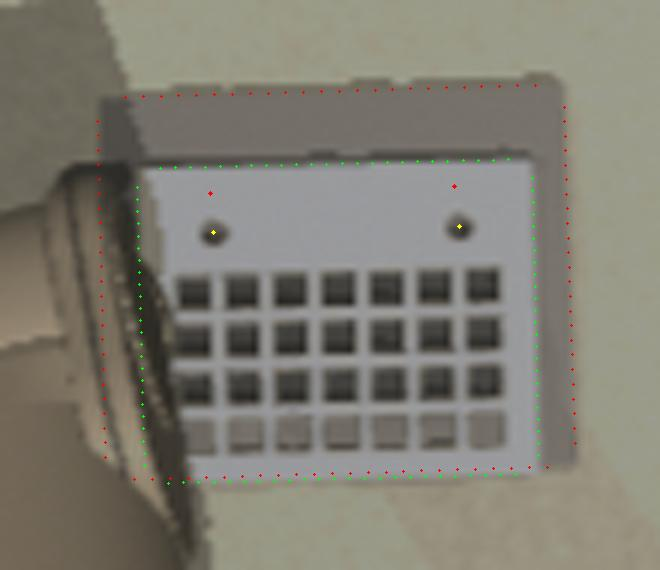

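View pics/o_sc.png

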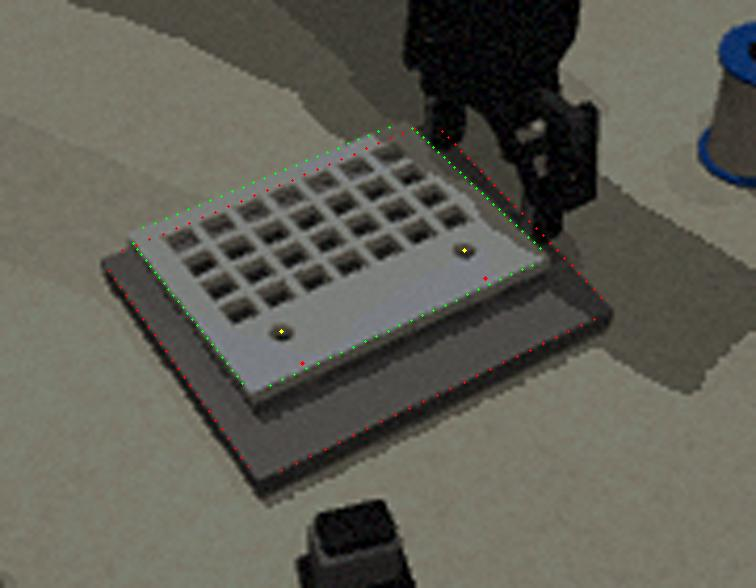

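```bash
python3 -m creep '[0,0.5,0.1,0,0,0,1, 0,0.9,0.5,0,0,0,1, 0,0.3,1,0,0,0,1, 0,0,1,0,0,0,1]';python3 -c "
from cell import readout;print(readout.get_state()['q'])"
```

```text
time: 3.43
ee_pos: [0.5566, 0.2402, 0.2592]
tool_rot: [-0.001, 0.694, 0.72, -0.001]
force: [0.8, 0.4, 0.4]
width: 1.003
[-0.7117397   0.41650814  0.28583391  1.69011688 -0.13240769  1.05574544
 -0.34538589]
```

```bash
R='x'; python3 -m creep '[-0.36,-0.2,0,0,0,1,1, -0.36,-0.2,0,0,0,1,1, -0.36,-0.2,0,0,0,1,1, -0.36,-0.2,0,0,0,1,1, -0.36,-0.2,0,0,0,1,1, -0.36,-0.2,0,0,0,1,1, -0.36,-0.2,0,0,0,1,1, -0.36,-0.2,0,0,0,1,1, -0.36,-0.2,0,0,0,1,1, -0.36,-0.2,0,0,0,1,1]'; python3 -m creep '[0,-0.33,0,0,0,1,1, 0,-0.33,0,0,0,1,1, 0,-0.33,0,0,0,1,1, 0,-0.33,0,0,0,1,1, 0,-0.33,0,0,0,1,1, 0,-0.33,0,0,0,1,1, 0,-0.33,0,0,0,1,1, 0,-0.33,0,0,0,1,1, 0,-0.33,0,0,0,1,1, 0,-0.33,0,0,0,0.6,1]'; python3 st.py; python3 look.py 5;python3 gf.py "[-.0174,-.001,-.005,.087,.0063,0]" 0 far,left,right,near
```

```text
time: 4.27
ee_pos: [0.4492, 0.1767, 0.2593]
tool_rot: [0.0, 0.358, 0.934, 0.0]
force: [0.5, -0.1, -0.0]
width: 0.995
time: 5.1
ee_pos: [0.4497, 0.0774, 0.2593]
tool_rot: [0.0, -0.018, 1.0, 0.0]
force: [-0.4, 1.0, -0.2]
width: 1.003
t 5.1 pos [0.4497 0.0774 0.2593] jaw deg 92.04 zaxis [ 0.  0. -1.] F [-0.37  0.98 -0.25] w 1.0029161108290043
in base [-0.13   -0.004   0.2593]
top g far 24 med -0.09 std 0.14
top g left 24 med -0.22 std 0.28
top g right 24 med 0.00 std 0.10
top g near 24 med -0.21 std 0.14
scene g far 24 med 0.02 std 0.15
scene g left 23 med 0.02 std 0.19
scene g right 24 med -0.02 std 0.15
scene g near 15 med 0.24 std 0.10
base [0.5795 0.0855 0.0318] guide rel [-0.0175 -0.0012 -0.0067  0.087   0.0063  0.    ]
L hole [0.6025 0.1408 0.0279] need(base frame) mm [17.3  1.4 -9.9] world [17.2  2.  -9.9]
R hole [0.6053 0.0289 0.0279] need(base frame) mm [18.   1.4 -9.9] world [18.   2.  -9.9]
```

View pics/o_top.png

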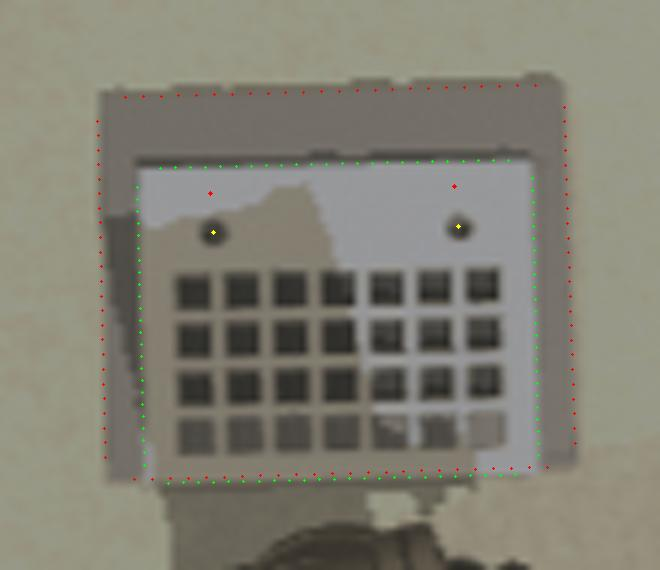

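View pics/o_sc.png

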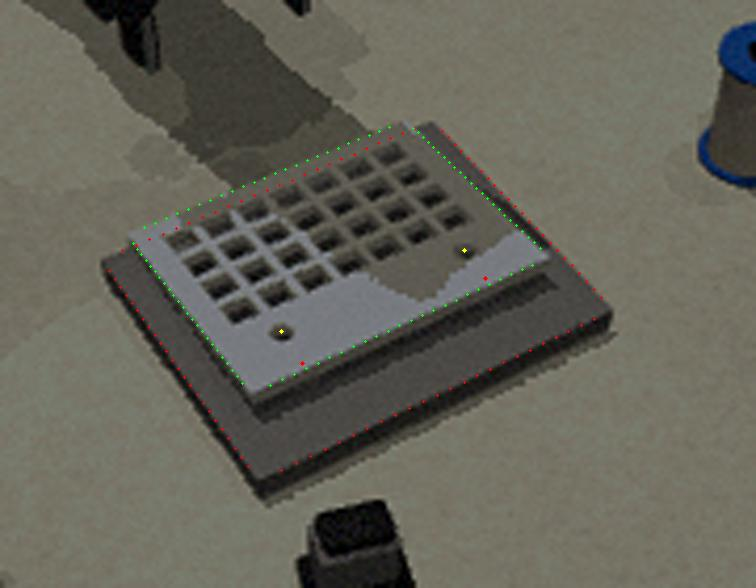

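```bash
python3 -m creep '[0,0.1,-0.87,0,0,0,1, 0,0,-0.87,0,0,0,1, 0,0,-0.85,0,0,0,1, 0.3,0.01,0,0,0,0,1, 0.3,0.01,0,0,0,0,1, 0.3,0.01,0,0,0,0,1,0,0,0,0,0,0,1]'; python3 st.py; python3 -m creep '[0.13,0.015,0,0,0,0,1, 0.13,0.015,0,0,0,0,1, 0.13,0.015,0,0,0,0,1,0,0,0,0,0,0,1]'; python3 st.py; python3 look.py 6;python3 gf.py "[-.0105,-.001,-.003,.085,.0063,0]" 0 far,left,right
```

```text
time: 5.78
ee_pos: [0.4794, 0.0823, 0.1834]
tool_rot: [0.002, -0.015, 1.0, 0.0]
force: [-0.2, -0.1, 0.1]
width: 0.998
t 5.7833 pos [0.4794 0.0823 0.1834] jaw deg 91.74 zaxis [ 0.004  0.001 -1.   ] F [-0.22 -0.13  0.05] w 0.9980940190681642
in base [-0.1001 -0.      0.1834]
time: 6.12
ee_pos: [0.4891, 0.0834, 0.182]
tool_rot: [0.001, -0.016, 1.0, 0.0]
force: [0.1, 0.2, -0.7]
width: 1.002
t 6.1167 pos [0.4891 0.0834 0.182 ] jaw deg 91.78 zaxis [ 0.001  0.    -1.   ] F [ 0.08  0.23 -0.72] w 1.0023677628394467
in base [-0.0904  0.0007  0.182 ]
top g far 24 med 0.01 std 0.13
top g left 23 med -0.22 std 0.26
top g right 24 med 0.05 std 0.10
scene g far 24 med -0.01 std 0.15
scene g left 24 med 0.24 std 0.21
scene g right 24 med 0.01 std 0.15
base [0.5795 0.0855 0.0318] guide rel [-0.0068  0.     -0.0036  0.085   0.0063  0.    ]
L hole [0.613  0.1424 0.0279] need(base frame) mm [ 6.7  0.1 -9.9] world [ 6.7  0.4 -9.9]
R hole [0.6161 0.0305 0.0279] need(base frame) mm [ 7.2  0.1 -9.9] world [ 7.1  0.4 -9.9]
```

View pics/o_sc.png

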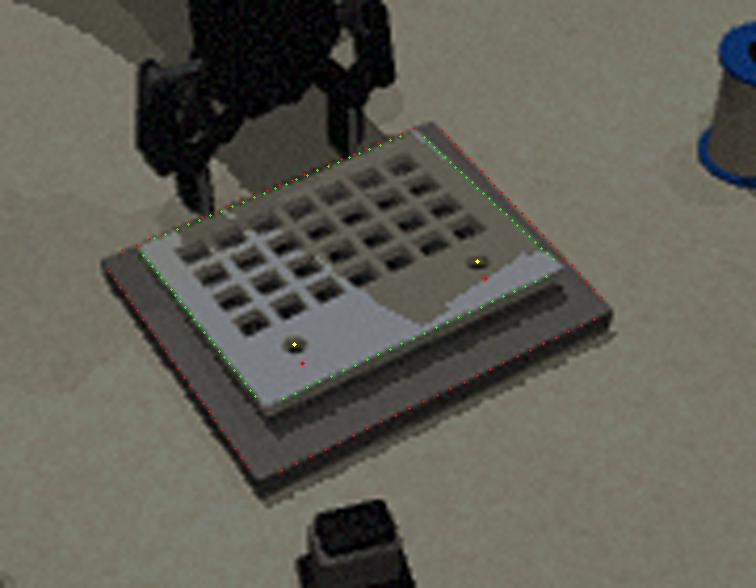

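```bash
python3 -m creep '[0.08,0.003,0,0,0,0,1, 0.08,0.003,0,0,0,0,1, 0,0,0,0,0,0,1,0,0,0,0,0,0,1]'; python3 st.py; python3 look.py 7;python3 gf.py "[-.002,0,-.003,.085,.0063,0]" 0 far,left,right
```

```text
time: 6.55
ee_pos: [0.4934, 0.0834, 0.1816]
tool_rot: [0.0, -0.016, 1.0, 0.0]
force: [-0.7, 0.1, -0.0]
width: 0.998
t 6.55 pos [0.4934 0.0834 0.1816] jaw deg 91.78 zaxis [ 0.  0. -1.] F [-0.73  0.15 -0.04] w 0.9980508592072384
in base [-0.0862  0.0007  0.1816]
top g left 23 med 0.29 std 0.30
top g right 24 med -0.40 std 0.14
scene g far 24 med 0.03 std 0.21
scene g left 24 med -0.64 std 0.38
scene g right 24 med 0.14 std 0.24
base [0.5795 0.0855 0.0318] guide rel [ 0.0099 -0.0022 -0.016   0.085   0.0063  0.    ]
L hole [0.6304 0.1403 0.0279] need(base frame) mm [-10.6   2.9  -9.9] world [-10.7   2.5  -9.9]
R hole [0.6321 0.0283 0.0279] need(base frame) mm [-8.8  2.8 -9.9] world [-8.9  2.6 -9.9]
```

View pics/o_sc.png

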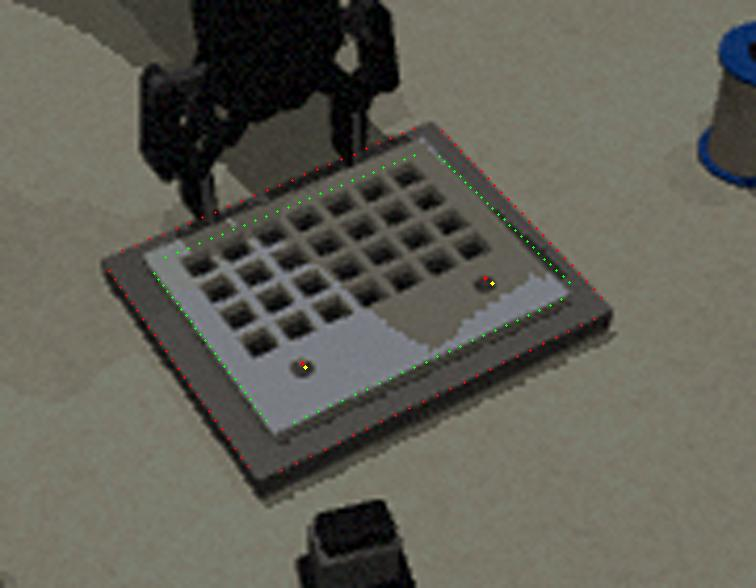

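```bash
python3 gf.py "[-.002,0,0,0,0,0]" 0 far,left,right; sed 's/freeb=False,/freeb=False,gfree=(0,1,2,3,4,5),/' gf.py > gf6.py; python3 gf6.py "[-.001,0,0,0,0,0]" 0 far,left,right
```

```text
top g far 24 med -0.07 std 0.16
top g left 23 med -0.23 std 0.20
top g right 24 med 0.03 std 0.12
scene g far 24 med 0.04 std 0.12
scene g left 24 med 0.13 std 0.20
scene g right 24 med -0.05 std 0.10
base [0.5795 0.0855 0.0318] guide rel [ 0.0002 -0.0005  0.001   0.      0.      0.    ]
L hole [0.6198 0.1423 0.018 ] need(base frame) mm [-0.1  0.5 -0. ] world [-0.1  0.5  0. ]
R hole [0.6235 0.0304 0.018 ] need(base frame) mm [-0.2  0.5 -0. ] world [-0.2  0.5  0. ]
top g far 24 med -0.02 std 0.18
top g left 23 med -0.03 std 0.21
top g right 24 med -0.02 std 0.09
scene g far 24 med 0.01 std 0.13
scene g left 24 med 0.01 std 0.20
scene g right 24 med 0.01 std 0.11
base [0.5795 0.0855 0.0318] guide rel [-0.0001 -0.0009  0.0047 -0.0222  0.0013 -0.0035]
L hole [0.6194 0.1421 0.0182] need(base frame) mm [ 0.4  0.7 -0.2] world [ 0.3  0.7 -0.2]
R hole [0.6235 0.0302 0.0186] need(base frame) mm [-0.2  0.7 -0.6] world [-0.2  0.7 -0.6]
```

View pics/o_sc.png

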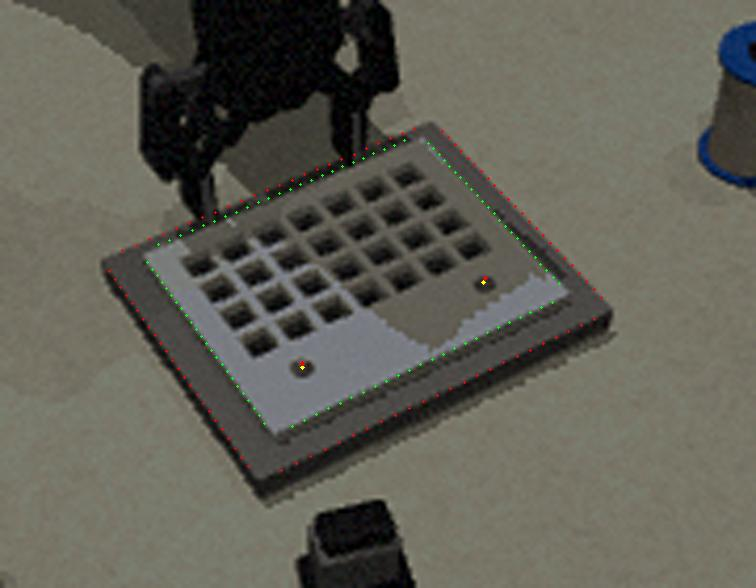

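View pics/o_top.png

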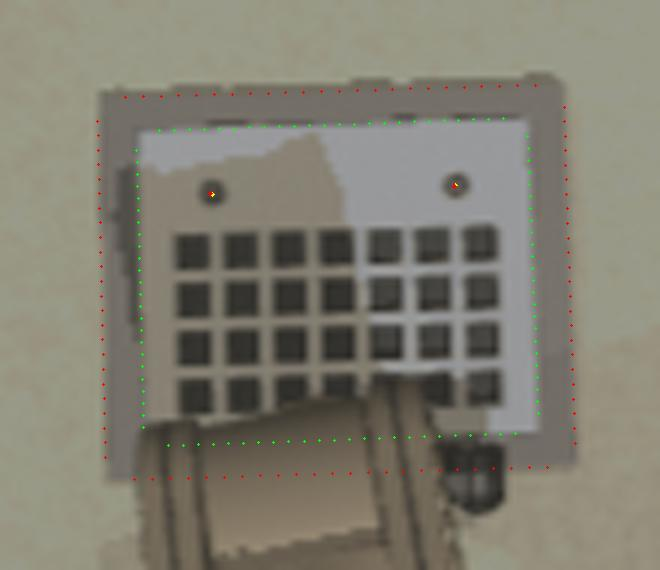

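Both pins show in the holes and the seated-pose fit matches. I'll back off straight and check once more with a clear view.

```bash
python3 -m creep '[-0.4,-0.01,0,0,0,0,1, -0.8,-0.02,0,0,0,0,1, -0.4,0,0.6,0,0,0,1, 0,0,1,0,0,0,1, 0,0,1,0,0,0,1, 0,0,1,0,0,0,1, 0,0,0,0,0,0,1, 0,0,0,0,0,0,1]'; python3 st.py; python3 look.py 8;python3 gf.py "[0,0,0,0,0,0]" 0 far,left,right,near;python3 gf6.py "[0,0,0,0,0,0]" 0 far,left,right,near
python3 - <<'E'
import numpy as np,cv2
cv2.imwrite("pics/full8.png",np.load("pics/t.npy")[:,:,::-1])
E
```

```text
time: 7.32
ee_pos: [0.4456, 0.0827, 0.2911]
tool_rot: [0.002, -0.016, 1.0, 0.001]
force: [-0.5, -0.5, -0.9]
width: 1.001
t 7.3167 pos [0.4456 0.0827 0.2911] jaw deg 91.79 zaxis [ 0.004  0.002 -1.   ] F [-0.49 -0.48 -0.86] w 1.0011994839559728
in base [-0.1339  0.0014  0.2911]
top g far 24 med -0.22 std 0.16
top g left 24 med -0.23 std 0.15
top g right 24 med 0.03 std 0.09
top g near 24 med -0.24 std 0.15
scene g far 24 med 0.01 std 0.11
scene g left 24 med 0.12 std 0.14
scene g right 24 med -0.03 std 0.10
scene g near 24 med 0.17 std 0.13
base [0.5795 0.0855 0.0318] guide rel [ 0.0003 -0.0004  0.0018  0.      0.      0.    ]
L hole [0.6199 0.1425 0.018 ] need(base frame) mm [-0.2  0.4 -0. ] world [-0.2  0.4  0. ]
R hole [0.6237 0.0305 0.018 ] need(base frame) mm [-0.4  0.4 -0. ] world [-0.4  0.3  0. ]
top g far 24 med -0.25 std 0.14
top g left 24 med -0.14 std 0.15
top g right 24 med 0.01 std 0.11
top g near 24 med -0.21 std 0.14
scene g far 24 med 0.01 std 0.12
scene g left 24 med 0.01 std 0.14
scene g right 24 med -0.02 std 0.11
scene g near 24 med 0.01 std 0.15
base [0.5795 0.0855 0.0318] guide rel [ 0.0005 -0.0006  0.0018 -0.0026  0.0005 -0.0004]
L hole [0.6201 0.1423 0.0184] need(base frame) mm [-0.4  0.5 -0.4] world [-0.4  0.5 -0.4]
R hole [0.6239 0.0304 0.0184] need(base frame) mm [-0.6  0.5 -0.4] world [-0.6  0.5 -0.4]
```

View pics/s8.png

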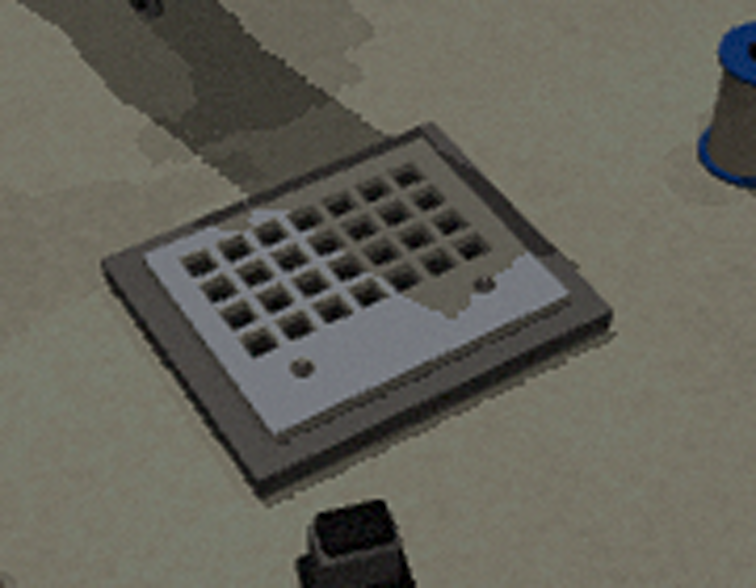

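View pics/full8.png

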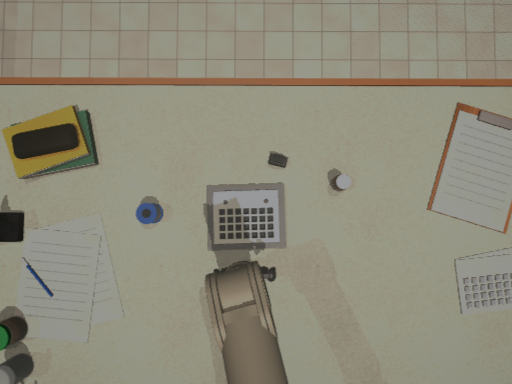

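The plate lies flat with even margins. The stamp at (278,160), the bottle at (342,182) and the tape roll at (148,213) are at the same pixels as in the first picture. The gripper is clear of everything.

```bash
python3 -c "
from cell import job_done;print(job_done())"
```

```text
the job is handed in; nothing more can be done
None
```

The guide plate dropped over both pins and lies flat on the base. I handed the job in just after 7.4 s on the robot's clock; no verdict is reported.

**What I did:** I used the open fingers as a two-point fork. First I pushed on the plate's left edge, which squared it and corrected its sideways offset. Then I pushed on its near edge until it dropped over the pins, and backed the gripper away.

**Last checks, with the gripper clear:**
- **Fit:** the camera fit puts both holes within about 0.8 mm of their pins. The underside reads about 0.4 mm above the base's top face at the holes, with a tilt of about 0.003 rad.
- **Other objects:** the bottle, tape roll and stamp are at the same pixels as at the start.

**Checks that disagreed:**
- **Base position:** the top camera's view of the base's far edge was blurred by shadow and disagreed with the scene camera by about 4 mm. I left that edge out of the base fit.
- **First fit after the drop:** it still assumed a tilted plate and gave a wrong answer. I redid it with the plate level.
- **First six-parameter fit:** with the gripper hiding part of the near edge, it read a 0.022 rad tilt. With a clear view this fell to 0.003 rad.

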